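Make up the breakfast tray and the seasoning tray

ROBOT

A 7-joint arm with a two-finger parallel gripper is mounted at the origin on a cart in front of the work surface, level with it; the furniture and walls round the work are solid. World frame = base frame: x ahead of the robot, y to its left, z up, the work surface at z = 0. Lengths are in m, angles in rad, forces in N, time in s.
With the tool pointing down it reaches from about 0.4 to 0.9 m from the base axis. Payload 5.5 kg.
Tool frame: the origin (TCP) lies on the centre line of the jaws, within the pads' length; the fingertips stand 25 mm ahead of it and the grasp point (between the pads) lies 6 mm ahead of it; z points along the fingers, y is the line along which they close (so a half turn about z gives the same grasp; the last joint's range is limited). The gripper opens to 85 mm and grips with 20 to 120 N. Pads are 22 mm wide; open, the fingers measure 114 mm over their backs; the gripper's body (76 mm by 85 mm) begins 54 mm behind the grasp point. The pads swing forward as they close: fully open they stand 13 mm farther back than shut.
Start: joints at [1.404, 0.501, -0.427, 1.55, 0.221, 1.138, -0.21], TCP at [0.271, -0.591, 0.218] pointing down, gripper open.
Joint ranges: [-2.88, 2.88], [-0.31, 2.03], [-1.54, 1.56], [0.2, 2.42], [-1.41, 4.55], [0.19, 2.02], [-2.57, 2.57]. Speed limits (rad/s): [2.57, 2.57, 3.14, 3.14, 3.14, 3.14, 3.14].

INTERFACE

Orientations are given as a 3x3 rotation matrix whose columns are the frame's x, y, z axes.
In Python, from rig import readout, cams, r, models gives the robot as it stands.
- The arm moves only by the shell command python3 -m jog 'ROWS' [FORCE]. ROWS is JSON, a list of rows, each a list of 3 entries, a list of its own where there are three numbers: the finger opening in m, from 0 to 0.0854, then the shift along the tool's x, y, z in m, then the turn, a rotation vector about the tool's x, y, z in rad. A call has 1 to 20 rows; each row shifts and turns the commanded pose from where the row before left it, along the tool's axes as they then stand; what a row does not reach is not made up. A row lasts 1/12 s, in which the tool goes at most 41.7 mm and 7.16 degrees, less where a joint would pass 70% of its speed; a pose out of reach is approached as far as the arm can. A call is refused whole if a number of a shift passes 0.0417 or a number of a turn 0.125, either way. A call with a gripper value outside its range is refused whole. The fingers move at their own pace and stop on an object; FORCE is the grip in N (left out, the last holds). Time passes only in rows, so rows that do not move let the fingers close. It gives the time, the measured TCP pose, the force, the opening and the grip force at its end, in the units of the state.
- readout.state(): the state, without advancing time (a new reading comes with each control period).
- cams.read_camera(name): name is "side" or "top" or "wrist"; returns a dict with "color" (480x640x3 uint8, red, green, blue), "fx", "fy", "cx", "cy" (pixels), "R" (3x3) and "t" (3): a world point X has camera coordinates R X + t; the wrist camera has in their place "tool_from_camera" (4x4, takes a point from camera to tool coordinates, whose origin is the TCP and whose axes are the flange's). Camera axes: x right, y down, z forward; pixel columns grow to the right and rows downward; lengths in m; the calibration is good to about 2 mm. The wrist camera is an equidistant fisheye: a pixel r from the principal point sees the ray r / f radians off the axis. A picture is of the moment at which its call begins: read the wrist's pose just before it. There is no depth.
- r.finish_job(): hands the job in; it is judged then, once.
Trained networks look in a picture, given as the dict that the camera call returned (one of the last four; its "shot" number tells which), for a name from the list of things; names that differ only in an ending like _2 or _b are one class to them, and where a whole thing is asked for, a point or a joint stands for the part that bears it (a point fixed in the world has none). Each returns a list of dicts, best first, with "conf" (0 to 1); they miss things now and then, are a little off and sometimes report something else, mostly with a low value. They report only what shows in the picture. A call takes as long as a camera call. They do not tell look-alikes from the thing itself.
- models.spot_in(query, picture): "rect" ([centre column, centre row, width, height] in pixels, round what is visible of it).
- models.masks_of(query, picture): "region" (480x640 bool, what is visible of it) and "rect" ([centre column, centre row, width, height] in pixels, round what is visible of it).
- models.tip_of(query, picture): "uv" ([column, row] in pixels: a listed point, or the origin of a listed thing).
The state is a dict: "clock": time; "joints": joint angles; "qd": joint speeds; "joint_efforts": joint torques, N m; "tcp_pos": TCP position; "orientation": TCP orientation; "ft_force": force on the tool from outside, world axes, zero at the start; "moment": the same for the moment, N m; "opening": finger opening in m; "gripper_force": force on a finger pad.
Only numpy, scipy, OpenCV 4.12 (cv2) and the standard library are available. Lean on these libraries where they do the work, as an engineer would, in place of code of your own. Each camera call takes 0.05 s, during which the arm holds its last target. There are 200 camera calls.

TASK

Make up the two wooden trays on the range's cover board from the things standing on the drainboard. On the longer, three-bay tray stand the honey jar in the bay next to the handle, the small tin in the middle bay and the jam jar in the far bay; on the shorter, two-bay tray stand the pepper mill in the bay next to the handle and the salt shaker in the other. Each thing stands upright on the floor of its bay, about in the middle; knock nothing over, and leave the white jar and the jar of green herbs where they are.

Things in the scene. Friction and masses are not known exactly. Their poses are not given: they have to be found in the camera images.
- tray3: longer wooden tray, fixed on the board that covers the burners (board top 50 mm above the drainboard): three square bays in a row, loop handle at one end. 275 x 95 mm plus handle; walls 5 thick, 18 high; floor 6 above the underside; bays 85 x 85 inside. Origin: underside, below the middle bay. x runs along the row, handle at the -x end, z up. Bay centres x = -0.090 (next to handle), 0, +0.090 m, y = 0
- tray2: shorter wooden tray on the same board (top 50 mm above the drainboard), fixed: two bays in a row, loop handle at one end. 185 x 95 mm plus handle; walls, floor and bays sized as on the longer tray. Origin: underside, below the wall between the bays. x runs along the row, handle at the -x end, z up. Bay centres x = -0.045 (next to handle) and +0.045 m, y = 0
- honey_jar: low round glass jar of amber honey with a dark brown lid, 65 mm across, 86 mm high, about 0.33 kg. Origin: centre of the underside, z up
- jam_jar: round glass jar of pink-red jam with a red lid, 65 mm across, 97 mm high (11 mm taller than the honey), about 0.36 kg. Origin: centre of the underside, z up
- tin: small round tin with a bare metal top and a paper label, 58 mm across, 72 mm high, about 0.18 kg. Origin: centre of the underside, z up
- pepper_mill: turned wooden pepper mill, the tallest of the stock, 58 mm across at its widest, 170 mm high with a small metal knob on top, about 0.18 kg; its round head, 123 to 155 mm above the underside, is about 49 mm wide and is fixed to the body; a gripper without room for the whole mill between its fingers takes it there. Origin: centre of the underside, z up
- salt_shaker: slim clear salt shaker with a grey domed top, 44 mm wide, 90 mm high, about 0.1 kg; to a gripper it acts as a square block with sides along its x and y. Origin: centre of the underside, z up
- white_jar: bystander: plain white jar with a wide white cap, 60 mm across, 90 mm high, standing among the stock. Origin: centre of the underside, z up. To be left alone
- herb_jar: bystander: tall round jar of dried green herbs with a dark grey cap, 52 mm across, 132 mm high, at the back of the drainboard, left of a wall cabinet (cabinet front at x = 0.67 m, underside 0.49 m above the drainboard, from y = -0.15 m to the right: keep the wrist out from under it). Origin: centre of the underside, z up. To be left alone
Mind the look-alikes: they are no part of the job. What is shaped like the tin but purple is not meant.

How it is judged:
By the outcome, as a careful person would: the job done as asked, in the order asked, and still so for the second after the job is handed in, with the robot touching nothing.
It also fails if it takes over 131 s, if anything falls off the work surface, if the arm or the gripper's body presses on something with over 40 N, if the wrist force passes 120 N, or if a joint passes its speed limit or range.

## Working session

There is one attempt and no reset: what is moved stays moved. The work goes in short steps, Python scripts to look and compute and a shell command to move; the robot and the scene stay as the last step left them, time stands still between calls to the robot, and variables do not carry over. Pictures are saved under pics/ and viewed, at most 14 in all, crops included, and the job is handed in when it is done.

```bash
mkdir -p pics; ls; python3 - <<'E'
from rig import readout,cams,models
import cv2
s=readout.state();print(s)
for n in ("top","side"):
    p=cams.read_camera(n);cv2.imwrite(f"pics/{n}0.png",p["color"][:,:,::-1]);print(n,p["fx"],p["fy"],p["cx"],p["cy"],p["R"],p["t"])
    for q in "tray3 tray2 honey_jar jam_jar tin pepper_mill salt_shaker white_jar herb_jar".split():
        print(q,[(round(d["conf"],2),[round(float(x)) for x in d["uv"]]) for d in models.tip_of(q,p)][:4],[(round(d["conf"],2),[round(float(x)) for x in d["rect"]]) for d in models.spot_in(q,p)][:4])
E
```

```text
pics
{'clock': 0.0, 'joints': array([ 1.40425011,  0.50184823, -0.42676099,  1.55143778,  0.22077226,
        1.13827902, -0.21029273]), 'qd': array([ 0.00025826, -0.00247246, -0.00256854, -0.00034971,  0.0010491 ,
        0.00090243,  0.00087661]), 'joint_efforts': array([-2.54200091e-05, -5.69523096e+01, -5.81658974e+00, -2.80936718e+01,
        1.06652253e-02,  1.18633336e-02,  3.35411528e-05]), 'tcp_pos': array([ 0.27047417, -0.5902752 ,  0.21706153]), 'orientation': array([[ 9.09062571e-01,  4.16658990e-01, -7.26646909e-04],
       [ 4.16659615e-01, -9.09060825e-01,  1.78358222e-03],
       [ 8.25793291e-05, -1.92415226e-03, -9.99998145e-01]]), 'ft_force': array([ 0.10483744, -0.51399772,  0.32007126]), 'moment': array([ 0.02258215,  0.06103466, -0.00141937]), 'gripper_force': 0.0, 'opening': 0.08518986615419605}
top 532.2870131820004 532.2870131820004 318.7632191234843 234.31079451398958 [[-0.01412182 -0.99959362 -0.02476226]
 [-0.9963579   0.0161502  -0.08372643]
 [ 0.08409232  0.0234897  -0.99618107]] [-0.01933583  0.53865397  1.4922621 ]
tray3 [(0.78, [200, 249]), (0.66, [27
[... 1175 characters left out ...]
, [338, 368, 122, 45])]
tray2 [(0.71, [327, 370]), (0.66, [346, 263]), (0.55, [336, 295])] [(0.84, [350, 294, 145, 35]), (0.61, [338, 368, 122, 45])]
honey_jar [(0.74, [346, 262]), (0.72, [300, 258])] [(0.97, [346, 249, 24, 35])]
jam_jar [(0.65, [348, 210])] [(0.76, [353, 195, 25, 34])]
tin [(0.88, [383, 193]), (0.6, [350, 184]), (0.56, [299, 257]), (0.43, [324, 370])] [(0.65, [383, 183, 24, 30]), (0.5, [349, 167, 18, 11])]
pepper_mill [(0.82, [353, 235])] [(0.88, [355, 211, 23, 56])]
salt_shaker [] [(0.67, [301, 247, 20, 34])]
white_jar [(0.68, [306, 230]), (0.28, [324, 369])] [(0.96, [308, 214, 20, 37]), (0.44, [244, 234, 24, 45])]
herb_jar [(0.59, [243, 253])] [(0.63, [246, 233, 25, 46])]
```

```bash
python3 - <<'E'
import cv2
a=cv2.imread("pics/top0.png")[120:340,150:500];cv2.imwrite("pics/topc.png",cv2.resize(a,None,fx=2.25,fy=2.25,interpolation=cv2.INTER_CUBIC))
a=cv2.imread("pics/side0.png")[120:420,200:460];cv2.imwrite("pics/sidec.png",cv2.resize(a,None,fx=2,fy=2,interpolation=cv2.INTER_CUBIC))
E
```

```text
(no output)
```

View pics/topc.png

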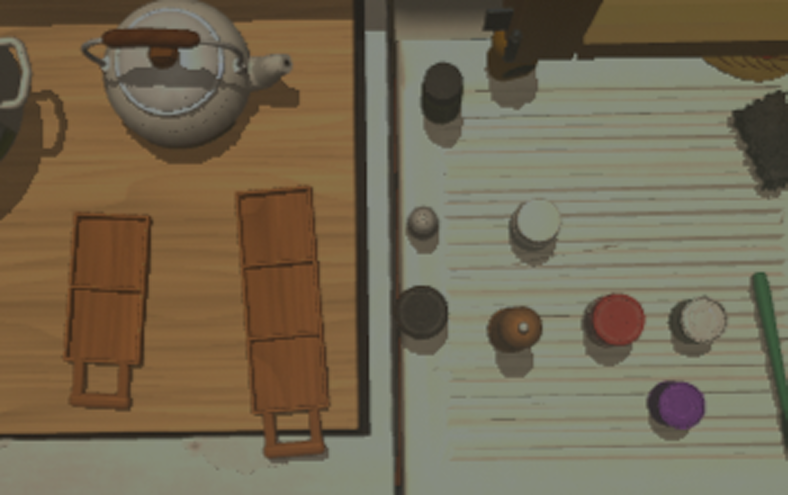

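View pics/sidec.png

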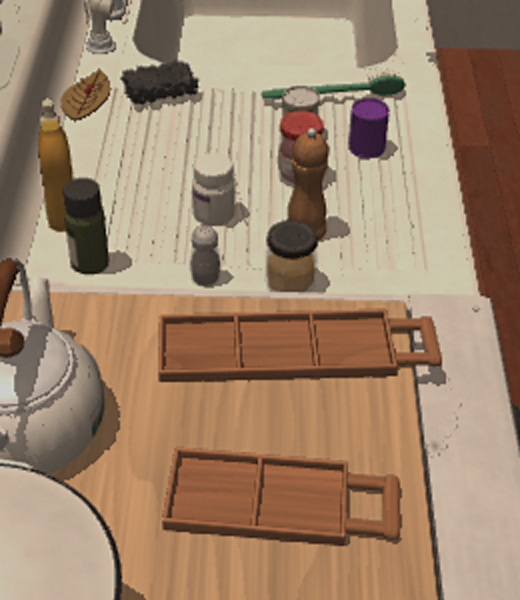

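The top crop shows the stock (crop scale 2.25): honey lid (421,312), mill knob (523,327), jam (619,319), tin with metal top (700,319), salt (423,220), with the purple look-alike at (678,405). Both trays have their handles towards the robot.

```bash
cat > h.py <<'E'
import numpy as np
from rig import readout,cams,models
def onplane(p,u,v,z):
    R=np.array(p["R"]);t=np.array(p["t"]);c=-R.T@t
    d=R.T@np.array([(u-p["cx"])/p["fx"],(v-p["cy"])/p["fy"],1]);return c+d*(z-c[2])/d[2]
E
python3 - <<'E'
from h import *
T=cams.read_camera("top");S=cams.read_camera("side")
np.set_printoptions(precision=4,suppress=True)
ct=lambda u,v,z:onplane(T,150+u/2.25-.3,120+v/2.25-.3,z)[:2]
cs=lambda u,v,z:onplane(S,200+u/2-.25,120+v/2-.25,z)[:2]
for n,a,b,z in [("honey",(422,311),(292,238),.086),("jam",(619,320),(302,126),.097),("tin",(700,319),(300,97),.072),("mill",(523,327),(311,133),.17),("salt",(424,219),(205,232),.088),("white",(539,221),(214,165),.09),("herb",(442,82),(83,189),.132),("purple",(679,404),(369,107),.072)]: print(n,ct(*a,z),cs(*b,z))
for n,A,B in [("tray3",[(236,193),(311,187),(328,410),(254,414)],[(160,315),(389,311),(396,370),(160,378)]),("tray2",[(76,213),(150,214),(141,362),(66,358)],[(177,451),(348,462),(345,540),(164,527)])]:
  for f,C in((ct,A),(cs,B)):
    P=np.array([f(*c,.068) for c in C]);print(n,P.mean(0),P.tolist())
for c in [(397,300),(363,300)]: print("edge",ct(*c,0.0),ct(*c,.05))
E
```

```text
honey [ 0.4678 -0.0783] [ 0.4659 -0.0709]
jam [ 0.4531 -0.3124] [ 0.4517 -0.303 ]
tin [ 0.4536 -0.4144] [ 0.4528 -0.4145]
mill [ 0.4447 -0.1913] [ 0.444  -0.1834]
salt [ 0.5792 -0.0826] [ 0.5772 -0.0761]
white [ 0.5741 -0.2212] [ 0.5727 -0.2157]
herb [ 0.7371 -0.1061] [ 0.7339 -0.103 ]
purple [ 0.3519 -0.3855] [ 0.35   -0.3917]
tray3 [0.4845 0.0925] [[0.6177799534073949, 0.14874638240525007], [0.6236151674720962, 0.05584850288742342], [0.3500491325646963, 0.037695959716482194], [0.3463970205040215, 0.12786701301058445]]
tray3 [0.4837 0.0973] [[0.624350410083341, 0.056565485054852704], [0.3482233303693004, 0.039078714517388535], [0.3465807914500726, 0.1354951341478704], [0.6155841620922662, 0.1581284161446942]]
tray2 [0.5047 0.307 ] [[0.5963056089308411, 0.3475752404881025], [0.5934821540734192, 0.25549494319589294], [0.41135585180942386, 0.2661851564172645], [0.4175401915740673, 0.3586072188771078]]
tray2 [0.5007 0.3139] [[0.5884492474663143, 0.2617121526806184], [0.4066114835185447, 0.26939314730877595], [0.4133430899370456, 0.3664371093339279], [0.5943004639507828, 0.3580841026436419]]
edge [ 0.4858 -0.0475] [ 0.4833 -0.048 ]
edge [ 0.4864 -0.0039] [ 0.484  -0.0059]
```

```bash
python3 -m jog '[[0.085,[0.0281,-0.0275,-0.0036],[0,0,0]],[0.085,[0.0281,-0.0275,-0.0036],[0,0,0]],[0.085,[0.0281,-0.0275,-0.0036],[0,0,0]],[0.085,[0.0281,-0.0275,-0.0036],[0,0,0]],[0.085,[0.0281,-0.0275,-0.0036],[0,0,0]],[0.085,[0.0281,-0.0275,-0.0036],[0,0,0]],[0.085,[0.0281,-0.0275,-0.0036],[0,0,0]],[0.085,[0.0281,-0.0275,-0.0036],[0,0,0]],[0.085,[0.0281,-0.0275,-0.0036],[0,0,0]],[0.085,[0.0281,-0.0275,-0.0036],[0,0,0]],[0.085,[0.0281,-0.0275,-0.0036],[0,0,0]],[0.085,[0.0281,-0.0275,-0.0036],[0,0,0]],[0.085,[0.0281,-0.0275,-0.0036],[0,0,0]],[0.085,[0.0281,-0.0275,-0.0036],[0,0,0]]]'
python3 -m jog '[[0.085,[0,0,0],[0,0,-0.114]],[0.085,[0,0,0],[0,0,-0.114]],[0.085,[0,0,0],[0,0,-0.114]],[0.085,[0,0,0],[0,0,-0.114]],[0.085,[0,0,0],[0,0,-0.114]],[0.085,[0,0,0],[0,0,-0.114]],[0.085,[0,0,0],[0,0,-0.114]],[0.085,[0,0,0],[0,0,-0.114]],[0.085,[0,0,0],[0,0,-0.114]],[0.085,[0,0,0],[0,0,-0.114]],[0.085,[0,0,0],[0,0,0]]]'
cat >> h.py <<'E'
def wpix(p,st,X):
    M=np.linalg.inv(p["tool_from_camera"]);c=M[:3,:3]@(np.array(st["orientation"]).T@(np.array(X)-st["tcp_pos"]))+M[:3,3]
    th=np.arctan2(np.hypot(c[0],c[1]),c[2]);ph=np.arctan2(c[1],c[0]);return np.array([p["cx"]+p["fx"]*th*np.cos(ph),p["cy"]+p["fy"]*th*np.sin(ph)])
def wplane(p,st,u,v,z):
    a,b=(u-p["cx"])/p["fx"],(v-p["cy"])/p["fy"];th=np.hypot(a,b);k=np.sin(th)/max(th,1e-9)
    M=np.array(p["tool_from_camera"]);R=np.array(st["orientation"])
    d=R@M[:3,:3]@np.array([a*k,b*k,np.cos(th)]);c=R@M[:3,3]+st["tcp_pos"];return c+d*(z-c[2])/d[2]
def delta(x,y,z,n=1):
    s=readout.state();d=np.array(s["orientation"]).T@(np.array([x,y,z])-s["tcp_pos"]);print("tool delta",d.round(4),"norm",np.linalg.norm(d).round(3),"per row",(d/n).round(4))
E
python3 - <<'E'
from h import *
import cv2
np.set_printoptions(precision=4,suppress=True)
st=readout.state();p=cams.read_camera("wrist");print(st["clock"],st["tcp_pos"],st["orientation"],st["joints"])
cv2.imwrite("pics/w1.png",p["color"][:,:,::-1])
for n,X in dict(honey=(.467,-.076,.086),mill=(.444,-.188,.17),salt=(.578,-.08,.09),t3a=(.394,.0885,.056),t3b=(.484,.095,.056),t3c=(.574,.1015,.056)).items(): print(n,wpix(p,st,X))
for q in "honey_jar pepper_mill salt_shaker tray3".split(): print(q,[(round(d["conf"],2),np.round(d["rect"])) for d in models.spot_in(q,p)][:3])
E
```

```text
clock: 3.17
tcp_pos: [0.4684, -0.0752, 0.2692]
orientation: [[0.909, 0.416, 0.001], [0.416, -0.909, -0.001], [0.0, 0.001, -1.0]]
ft_force: [1.8, -0.2, -0.9]
opening: 0.0851
gripper_force: 0.0
clock: 4.08
tcp_pos: [0.4681, -0.0769, 0.2686]
orientation: [[-0.003, 1.0, 0.0], [1.0, 0.003, -0.0], [-0.0, 0.0, -1.0]]
ft_force: [-0.4, -0.5, 0.7]
opening: 0.0851
gripper_force: 0.0
4.0833 [ 0.4681 -0.0769  0.2686] [[-0.003   1.      0.0003]
 [ 1.      0.003  -0.0001]
 [-0.0001  0.0003 -1.    ]] [ 0.9467  0.187  -0.931   1.904   0.1658  1.1301 -0.044 ]
honey [318.3397 213.5134]
mill [289.5142 368.225 ]
salt [435.1629 219.8337]
t3a [245.5911  46.9639]
t3b [336.5897  38.7956]
t3c [425.6366  38.2085]
honey_jar [(0.67, array([322., 208.,  68.,  77.]))]
pepper_mill [(0.62, array([298., 321.,  55., 107.]))]
salt_shaker [(0.67, array([425., 212.,  54.,  44.]))]
tray3 [(0.94, array([315.,  50., 332., 100.]))]
```

View pics/w1.png

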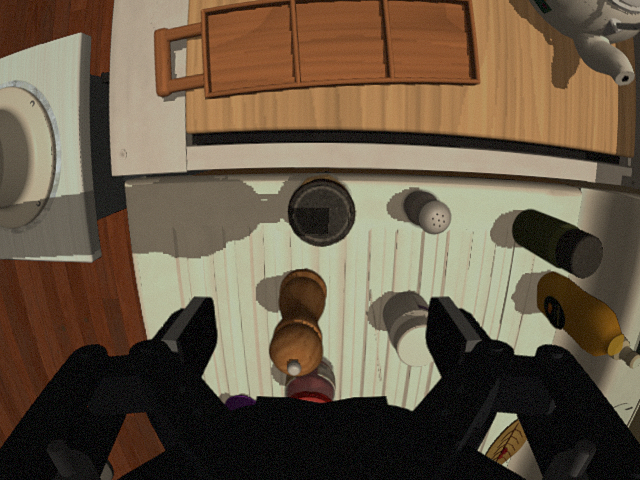

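Honey lid is at (321,211), salt top at (435,216) and the mill knob at (292,368), all within a few pixels of predictions. I'll refine tray3 from this view: outer near wall corners (208,97) and (478,82), divider tops near columns 298 and 389.

```bash
python3 - <<'E'
from h import *
np.set_printoptions(precision=4,suppress=True)
st=readout.state();p=cams.read_camera("wrist")
print("honey",wplane(p,st,321.5,211.5,.086),"salt",wplane(p,st,435,215,.088),"mill",wplane(p,st,292,368,.17))
for c in [(208,97),(478,82),(205,13),(298,88),(392,80),(294,2)]: print(c,wplane(p,st,*c,.068))
delta(.469,-.075,.062,6)
E
```

```text
honey [ 0.4699 -0.0741  0.086 ] salt [ 0.578  -0.0764  0.088 ] mill [ 0.4453 -0.1876  0.17  ]
(208, 97) [0.3599 0.0378 0.068 ]
(478, 82) [0.6267 0.0573 0.068 ]
(205, 13) [0.3552 0.1266 0.068 ]
(298, 88) [0.448  0.0423 0.068 ]
(392, 80) [0.5373 0.0516 0.068 ]
(294, 2) [0.4438 0.1311 0.068 ]
tool delta [0.002  0.0009 0.2066] norm 0.207 per row [0.0003 0.0002 0.0344]
```

```bash
python3 -m jog '[[0.085,[0.0003,0.0002,0.0345],[0,0,0]],[0.085,[0.0003,0.0002,0.0345],[0,0,0]],[0.085,[0.0003,0.0002,0.0345],[0,0,0]],[0.085,[0.0003,0.0002,0.0345],[0,0,0]],[0.085,[0.0003,0.0002,0.0345],[0,0,0]],[0.085,[0.0003,0.0002,0.0345],[0,0,0]],[0.085,[0,0,0],[0,0,0]],[0.05,[0,0,0],[0,0,0]],[0.05,[0,0,0],[0,0,0]],[0.05,[0,0,0],[0,0,0]],[0.05,[0,0,0],[0,0,0]],[0.05,[0,0,0],[0,0,0]],[0.05,[0,0,0],[0,0,0]]]' 50
python3 -c "
from h import *
delta(.3975,.0885,.24)"
```

```text
clock: 5.47
tcp_pos: [0.4736, -0.0755, 0.0666]
orientation: [[0.001, 1.0, 0.008], [1.0, -0.001, -0.003], [-0.003, 0.008, -1.0]]
ft_force: [-4.0, 0.7, 19.4]
opening: 0.0503
gripper_force: 15.1
tool delta [ 0.1633 -0.0748 -0.1746] norm 0.251 per row [ 0.1633 -0.0748 -0.1746]
```

```bash
python3 - <<'E'
from h import *
import cv2
np.set_printoptions(precision=4,suppress=True)
st=readout.state();p=cams.read_camera("wrist");print(st["clock"],st["tcp_pos"],st["opening"],st["gripper_force"],st["ft_force"],st["joints"])
q=cams.read_camera("side")["color"][150:350,230:430]
cv2.imwrite("pics/w2.png",np.hstack([cv2.resize(p["color"],(533,400)),cv2.resize(q,(266,400))[:, :, :]])[:,:,::-1])
E
```

```text
5.4667 [ 0.4736 -0.0755  0.0666] 0.05026110833255274 15.08276877226308 [-3.9992  0.7136 19.4099] [ 0.7233  0.5011 -0.7499  2.0857  0.5152  0.7342 -0.3578]
```

View pics/w2.png

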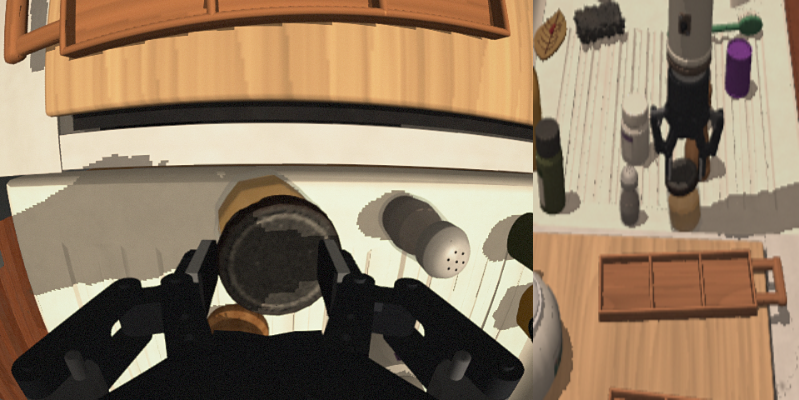

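```bash
python3 - <<'E'
from h import *
import cv2
np.set_printoptions(precision=4,suppress=True)
st=readout.state();p=cams.read_camera("wrist")
print(np.array(p["tool_from_camera"]))
for z in(.07,.086,.1):print(wplane(p,st,336,310,z), wplane(p,st,336,365,z), wplane(p,st,262,310,z),wplane(p,st,410,310,z))
for X in [(.4736,-.0755,.086),(.47,-.055,.086),(.4736,-.0755,.061)]: print(wpix(p,st,X))
c=p["color"][150:450,170:490];cv2.imwrite("pics/w3.png",cv2.resize(c,None,fx=2,fy=2)[:,:,::-1])
E
```

```text
[[ 0.0014 -0.9634 -0.268   0.0686]
 [ 1.      0.0013  0.0005  0.0012]
 [-0.0001 -0.268   0.9634 -0.1559]
 [ 0.      0.      0.      1.    ]]
[ 0.4817 -0.082   0.07  ] [ 0.4822 -0.1125  0.07  ] [ 0.4478 -0.0821  0.07  ] [ 0.5163 -0.0828  0.07  ]
[ 0.4808 -0.074   0.086 ] [ 0.4813 -0.1014  0.086 ] [ 0.4505 -0.0741  0.086 ] [ 0.5118 -0.0747  0.086 ]
[ 0.4801 -0.0671  0.1   ] [ 0.4805 -0.0916  0.1   ] [ 0.4529 -0.0672  0.1   ] [ 0.5079 -0.0677  0.1   ]
[318.2592 313.3214]
[308.8742 266.2313]
[318.1718 289.3715]
```

View pics/w3.png

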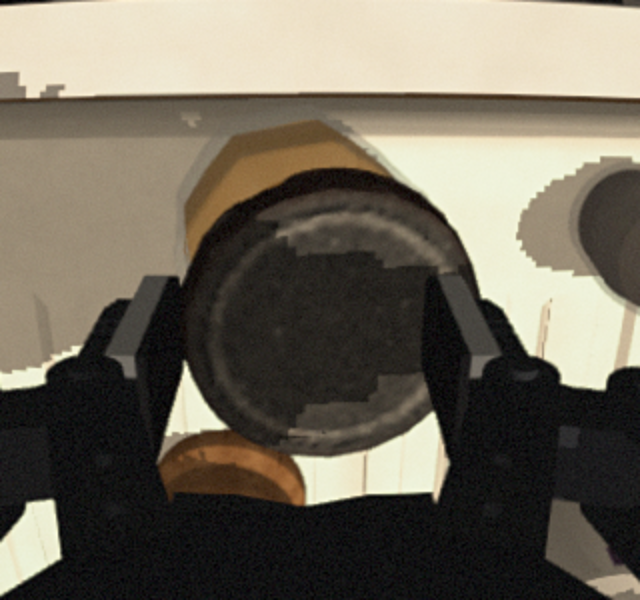

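The right fingertip seems to overlap the lid (crop (430,300)) while the left stands beside it, and the jar is shifted to +x. I'll check from the side.

```bash
python3 - <<'E'
from h import *
import cv2
q=cams.read_camera("side")["color"][190:290,270:400]
cv2.imwrite("pics/s4.png",cv2.resize(q,None,fx=6,fy=6,interpolation=cv2.INTER_CUBIC)[:,:,::-1])
E
```

```text
(no output)
```

View pics/s4.png

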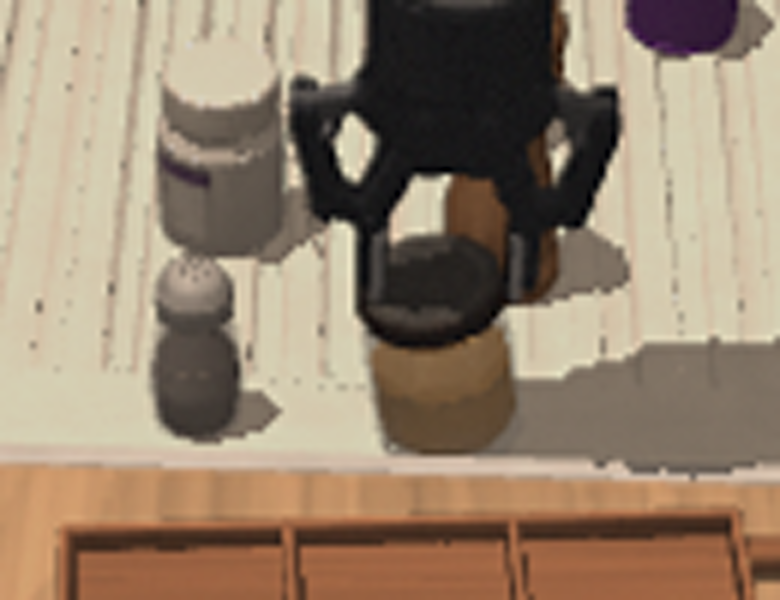

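```bash
python3 -m jog '[[0.06,[0,0,0],[0,0,0]],[0.07,[0,0,0],[0,0,0]],[0.085,[0,0,0],[0,0,0]],[0.085,[0,0,0],[0,0,0]],[0.085,[0,0,0],[0,0,0]],[0.085,[0,0,0],[0,0,0]]]'
python3 - <<'E'
from h import *
import cv2
st=readout.state();p=cams.read_camera("wrist")
c=p["color"][150:450,120:540];s=cams.read_camera("side")["color"][190:290,290:390]
cv2.imwrite("pics/w5.png",np.hstack([c,cv2.resize(s,(300,300))])[:,:,::-1])
E
```

```text
clock: 6.17
tcp_pos: [0.4693, -0.0753, 0.0617]
orientation: [[0.001, 1.0, 0.0], [1.0, -0.001, -0.0], [-0.0, 0.0, -1.0]]
ft_force: [-0.2, 0.6, -0.3]
opening: 0.0849
gripper_force: 0.0
```

View pics/w5.png

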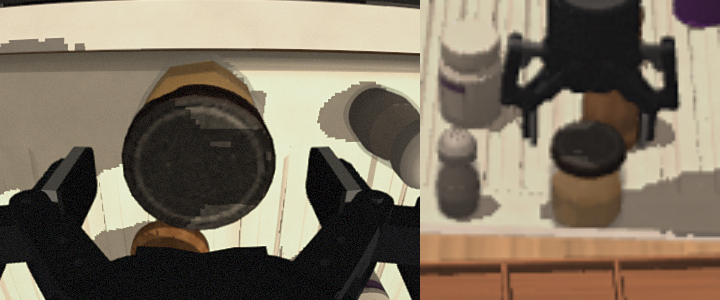

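```bash
python3 - <<'E'
from h import *
np.set_printoptions(precision=4,suppress=True)
st=readout.state();p=cams.read_camera("wrist");S=cams.read_camera("side")
for z in (.03,.05,.06,.07,.08): print(z,onplane(S,365,237,z),onplane(S,327,237,z),"wrist R tip",wplane(p,st,430,298,z),"L",wplane(p,st,215,298,z))
print("honey",wplane(p,st,318.5,312,.086))
E
```

```text
0.03 [ 0.4116 -0.1454  0.03  ] [ 0.5146 -0.1414  0.03  ] wrist R tip [ 0.5325 -0.0922  0.03  ] L [ 0.4104 -0.0922  0.03  ]
0.05 [ 0.4134 -0.1219  0.05  ] [ 0.5143 -0.118   0.05  ] wrist R tip [ 0.5258 -0.0831  0.05  ] L [ 0.4168 -0.0831  0.05  ]
0.06 [ 0.4143 -0.1102  0.06  ] [ 0.5142 -0.1063  0.06  ] wrist R tip [ 0.5225 -0.0785  0.06  ] L [ 0.42   -0.0785  0.06  ]
0.07 [ 0.4152 -0.0984  0.07  ] [ 0.514  -0.0946  0.07  ] wrist R tip [ 0.5192 -0.0739  0.07  ] L [ 0.4232 -0.0739  0.07  ]
0.08 [ 0.4161 -0.0867  0.08  ] [ 0.5139 -0.0829  0.08  ] wrist R tip [ 0.5159 -0.0694  0.08  ] L [ 0.4264 -0.0694  0.08  ]
honey [ 0.4695 -0.072   0.086 ]
```

```bash
python3 -m jog '[[0.085,[0,0.001,0.01],[0,0,0]],[0.085,[0,0,0.01],[0,0,0]],[0.085,[0,0,0],[0,0,0]]]' 40
python3 - <<'E'
from h import *
import cv2
np.set_printoptions(precision=4,suppress=True)
st=readout.state();p=cams.read_camera("wrist")
c=p["color"][150:450,120:540];s=cams.read_camera("side")["color"][190:290,290:390]
cv2.imwrite("pics/w6.png",np.hstack([c,cv2.resize(s,(300,300))])[:,:,::-1])
for dx in(-.05,.05):
  for dz in (.025,.012,-.01): print(dx,dz,wpix(p,st,np.array(st["tcp_pos"])+[dx,0.011,-dz])-[120,150])
E
```

```text
clock: 6.62
tcp_pos: [0.4687, -0.075, 0.0393]
orientation: [[0.001, 1.0, -0.003], [1.0, -0.001, 0.001], [0.001, -0.003, -1.0]]
ft_force: [-0.5, -0.3, -0.1]
opening: 0.0852
gripper_force: 0.0
-0.05 0.025 [103.1059 104.3355]
-0.05 0.012 [ 96.5279 112.2903]
-0.05 -0.01 [ 83.3409 128.402 ]
0.05 0.025 [294.5103 104.6154]
0.05 0.012 [300.6736 112.6243]
0.05 -0.01 [313.0504 128.87  ]
```

View pics/w6.png

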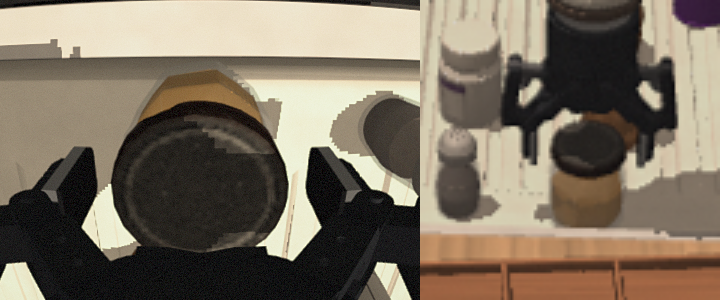

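Fingertips really sit about 25 mm above the stated TCP (corners at crop (80,147), (315,147)), level with the lid. I'll descend further before closing.

```bash
python3 -m jog '[[0.085,[0,0.001,0.006],[0,0,0]],[0.085,[0,0,0.006],[0,0,0]],[0.085,[0,0,0.006],[0,0,0]],[0.085,[0,0,0],[0,0,0]]]' 40
python3 -m jog '[[0.07,[0,0,0],[0,0,0]],[0.06,[0,0,0],[0,0,0]],[0.055,[0,0,0],[0,0,0]],[0.05,[0,0,0],[0,0,0]],[0.05,[0,0,0],[0,0,0]],[0.05,[0,0,0],[0,0,0]]]' 40
```

```text
clock: 7.05
tcp_pos: [0.4704, -0.0751, 0.0223]
orientation: [[0.001, 1.0, -0.002], [1.0, -0.001, 0.0], [0.0, -0.002, -1.0]]
ft_force: [-1.2, -0.0, 0.5]
opening: 0.0848
gripper_force: 0.0
clock: 7.55
tcp_pos: [0.4707, -0.0751, 0.0239]
orientation: [[0.001, 1.0, -0.001], [1.0, -0.001, -0.001], [-0.001, -0.001, -1.0]]
ft_force: [-3.5, 1.7, 5.7]
opening: 0.0645
gripper_force: 43.2
```

```bash
python3 -m jog '[[0.05,[0,0,-0.02],[0,0,0]],[0.05,[0,0,-0.035],[0,0,0]],[0.05,[0.01,0,-0.04],[0,0,0]],[0.05,[0.02,0,-0.035],[0,0,0]],[0.05,[0,0,0],[0,0,0]]]'
python3 - <<'E'
from h import *
import cv2
np.set_printoptions(precision=4,suppress=True)
st=readout.state();p=cams.read_camera("wrist")
cv2.imwrite("pics/w7.png",p["color"][:,:,::-1])
for d in models.masks_of("tray3",p)[:2]: 
    print(d["conf"],d["rect"]); m=d["region"]
for x in (.394,.484,.574):
  for z in (.056,): print(wpix(p,st,(x+.002,.095+.072*(x-.484),z)))
for y in (.0385,.0475,.1425,.15): print(y,wpix(p,st,(.3495,y-.0,.068)))
E
```

```text
clock: 7.97
tcp_pos: [0.476, -0.041, 0.1598]
orientation: [[-0.003, 1.0, 0.011], [1.0, 0.003, -0.0], [-0.0, 0.011, -1.0]]
ft_force: [2.9, 0.4, -2.2]
opening: 0.0647
gripper_force: 46.5
0.61 [305.8, 67.8, 444.8, 135.6]
[205.3055  59.5029]
[332.8123  45.9161]
[456.583   46.7133]
0.0385 [139.6503 132.1602]
0.0475 [139.3674 119.6931]
0.1425 [143.8397  -4.3981]
0.15 [144.6894 -13.242 ]
```

View pics/w7.png

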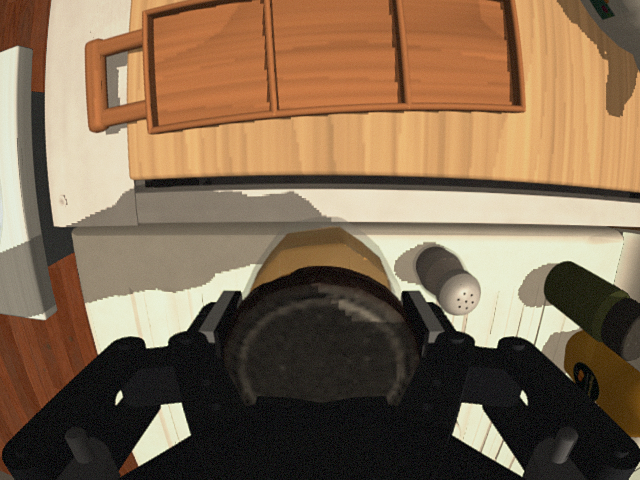

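Jar is held upright; tray3 near-left corner is at (149,132), which puts the tray centre at x≈0.488. Moving to the handle bay.

```bash
python3 -m jog '[[0.05,[0.0216,-0.013,0],[0,0,0]],[0.05,[0.0216,-0.013,0],[0,0,0]],[0.05,[0.0216,-0.013,0],[0,0,0]],[0.05,[0.0216,-0.013,0],[0,0,0]],[0.05,[0.0216,-0.013,0],[0,0,0]],[0.05,[0.0216,-0.013,0],[0,0,0]],[0.05,[0,0,0],[0,0,0]],[0.05,[0,0,0],[0,0,0]]]'; python3 -c "
from h import *
delta(.398,.0885,.084)"
```

```text
clock: 8.73
tcp_pos: [0.3918, 0.0845, 0.1524]
orientation: [[-0.001, 1.0, -0.002], [1.0, 0.001, -0.001], [-0.001, -0.002, -1.0]]
ft_force: [-0.4, 0.0, -2.0]
opening: 0.0642
gripper_force: 46.5
tool delta [0.0041 0.0063 0.0684] norm 0.069 per row [0.0041 0.0063 0.0684]
```

```bash
python3 -m jog '[[0.05,[0.002,0.003,0.02],[0,0,0]],[0.05,[0.002,0.003,0.02],[0,0,0]],[0.05,[0,0,0.014],[0,0,0]],[0.05,[0,0,0.008],[0,0,0]],[0.05,[0,0,0.004],[0,0,0]],[0.05,[0,0,0.002],[0,0,0]],[0.05,[0,0,0],[0,0,0]]]'; python3 -c "
from h import *
delta(.398,.0885,.08)
import cv2
st=readout.state();p=cams.read_camera('wrist')
cv2.imwrite('pics/w8.png',cv2.resize(p['color'],(480,360))[:,:,::-1])"
```

```text
clock: 9.32
tcp_pos: [0.3995, 0.0881, 0.0853]
orientation: [[0.002, 1.0, -0.001], [1.0, -0.002, 0.0], [0.0, -0.001, -1.0]]
ft_force: [-0.4, 0.4, -2.8]
opening: 0.0644
gripper_force: 46.5
tool delta [ 0.0004 -0.0015  0.0053] norm 0.006 per row [ 0.0004 -0.0015  0.0053]
```

View pics/w8.png

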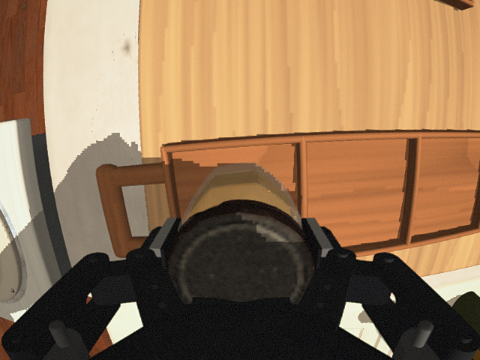

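The honey jar is centred in the handle bay (bay columns 172–298, jar ≈238). Lower and release.

```bash
python3 -m jog '[[0.05,[0,-0.001,0.003],[0,0,0]],[0.05,[0,0,0.002],[0,0,0]],[0.05,[0,0,0.001],[0,0,0]],[0.05,[0,0,0],[0,0,0]]]'; python3 -m jog '[[0.068,[0,0,0],[0,0,0]],[0.078,[0,0,0],[0,0,0]],[0.085,[0,0,0],[0,0,0]],[0.085,[0,0,0],[0,0,0]],[0.085,[0,0,-0.02],[0,0,0]],[0.085,[0,0,-0.04],[0,0,0]],[0.085,[0,0,-0.04],[0,0,0]],[0.085,[0,0,-0.04],[0,0,0]],[0.085,[0,0,-0.04],[0,0,0]],[0.085,[0,0,0],[0,0,0]]]'; python3 -c "
from h import *
delta(.453,-.4145,.26,14)
print(readout.state()['joints'])"
```

```text
clock: 9.7
tcp_pos: [0.3998, 0.0884, 0.0826]
orientation: [[0.001, 1.0, 0.002], [1.0, -0.001, -0.004], [-0.004, 0.002, -1.0]]
ft_force: [-11.1, -3.5, 44.6]
opening: 0.0644
gripper_force: 50.6
clock: 10.53
tcp_pos: [0.4029, 0.09, 0.266]
orientation: [[0.0, 1.0, 0.012], [1.0, -0.0, -0.002], [-0.002, 0.012, -1.0]]
ft_force: [1.6, 1.0, -0.5]
opening: 0.0852
gripper_force: 0.0
tool delta [-0.5045  0.0502  0.0076] norm 0.507 per row [-0.036   0.0036  0.0005]
[ 0.80245665  0.00726483 -1.07752885  2.03872307  0.01289475  1.08846586
 -0.28125439]
```

```bash
python3 -m jog '[[0.085,[-0.036,0.0036,0],[0,0,0]],[0.085,[-0.036,0.0036,0],[0,0,0]],[0.085,[-0.036,0.0036,0],[0,0,0]],[0.085,[-0.036,0.0036,0],[0,0,0]],[0.085,[-0.036,0.0036,0],[0,0,0]],[0.085,[-0.036,0.0036,0],[0,0,0]],[0.085,[-0.036,0.0036,0],[0,0,0]],[0.085,[-0.036,0.0036,0],[0,0,0]],[0.085,[-0.036,0.0036,0],[0,0,0]],[0.085,[-0.036,0.0036,0],[0,0,0]],[0.085,[-0.036,0.0036,0],[0,0,0]],[0.085,[-0.036,0.0036,0],[0,0,0]],[0.085,[-0.036,0.0036,0],[0,0,0]],[0.085,[-0.036,0.0036,0],[0,0,0]]]'
python3 -m jog '[[0.085,[0,0,0],[0,0,0.1208]],[0.085,[0,0,0],[0,0,0.1208]],[0.085,[0,0,0],[0,0,0.1208]],[0.085,[0,0,0],[0,0,0.1208]],[0.085,[0,0,0],[0,0,0.1208]],[0.085,[0,0,0],[0,0,0.1208]],[0.085,[0,0,0],[0,0,0.1208]],[0.085,[0,0,0],[0,0,0.1208]],[0.085,[0,0,0],[0,0,0.1208]],[0.085,[0,0,0],[0,0,0.1208]],[0.085,[0,0,0],[0,0,0.1208]],[0.085,[0,0,0],[0,0,0.1208]],[0.085,[0,0,0],[0,0,0.1208]],[0.085,[0,0,0],[0,0,0]]]'
python3 - <<'E'
from h import *
import cv2
np.set_printoptions(precision=4,suppress=True)
st=readout.state();p=cams.read_camera("wrist")
cv2.imwrite("pics/w9.png",p["color"][:,:,::-1])
print(st["joints"],wpix(p,st,(.453,-.4145,.072)),wpix(p,st,(.452,-.309,.097)))
for q,z in (("tin",.072),("jam_jar",.097)):
  for d in models.spot_in(q,p)[:3]: print(q,d["conf"],d["rect"])
delta(.453,-.4145,.02)
E
```

```text
clock: 11.7
tcp_pos: [0.4479, -0.4174, 0.2588]
orientation: [[0.001, 1.0, -0.001], [1.0, -0.001, 0.0], [0.0, -0.001, -1.0]]
ft_force: [0.9, 0.1, 0.4]
opening: 0.0849
gripper_force: 0.0
clock: 12.87
tcp_pos: [0.4481, -0.4154, 0.2589]
orientation: [[1.0, -0.005, -0.001], [-0.005, -1.0, 0.0], [-0.001, -0.0, -1.0]]
ft_force: [-0.3, 0.8, -0.5]
opening: 0.0849
gripper_force: 0.0
[ 0.9725  0.3846 -0.353   1.6094  0.1413  1.1736 -0.9873] [320.8001 208.9757] [203.9131 216.6214]
tin 0.71 [324.9, 203.6, 56.4, 66.6]
tin 0.66 [298.5, 294.8, 53.7, 71.7]
jam_jar 0.92 [217.4, 208.6, 78.6, 76.1]
tool delta [ 0.0048 -0.0008  0.2392] norm 0.239 per row [ 0.0048 -0.0008  0.2392]
```

View pics/w9.png

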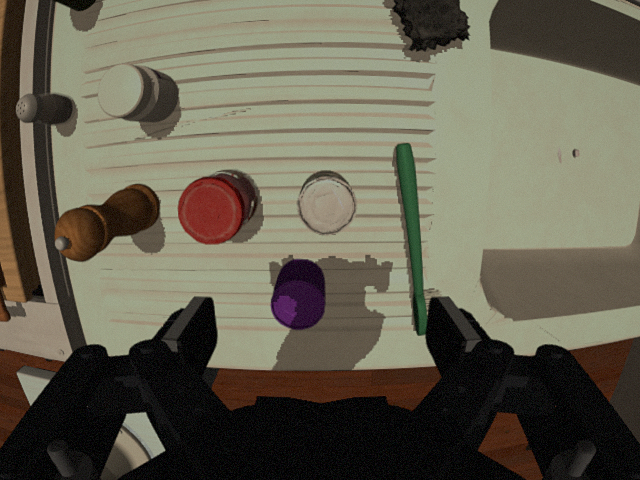

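Tin top is at (326,205), about 5 mm from prediction; the purple look-alike is at (298,295) and stays clear. Descend to the tin.

```bash
python3 - <<'E'
from h import *
st=readout.state();p=cams.read_camera("wrist")
print(wplane(p,st,326,205,.072),wplane(p,st,211,210,.097))
E
python3 -m jog '[[0.085,[0.0016,0.0008,0.035],[0,0,0]],[0.085,[0.0016,0.0008,0.035],[0,0,0]],[0.085,[0.0016,0.0008,0.035],[0,0,0]],[0.085,[0.0016,0.0008,0.035],[0,0,0]],[0.085,[0.0016,0.0008,0.035],[0,0,0]],[0.085,[0,0,0.03],[0,0,0]],[0.085,[0,0,0.02],[0,0,0]],[0.085,[0,0,0.014],[0,0,0]],[0.085,[0,0,0.006],[0,0,0]],[0.085,[0,0,0],[0,0,0]]]' 35
```

```text
[ 0.45700841 -0.41930609  0.072     ] [ 0.4573356 -0.3160695  0.097    ]
clock: 13.9
tcp_pos: [0.4558, -0.4192, 0.0134]
orientation: [[1.0, 0.0, -0.001], [0.0, -1.0, 0.001], [-0.001, -0.001, -1.0]]
ft_force: [0.0, -0.1, 0.3]
opening: 0.085
gripper_force: 0.0
```

```bash
python3 -m jog '[[0.07,[0,0,0],[0,0,0]],[0.06,[0,0,0],[0,0,0]],[0.05,[0,0,0],[0,0,0]],[0.045,[0,0,0],[0,0,0]],[0.045,[0,0,0],[0,0,0]],[0.045,[0,0,0],[0,0,0]]]' 35
python3 -m jog '[[0.045,[0,0,-0.015],[0,0,0]],[0.045,[0,0,-0.035],[0,0,0]],[0.045,[0,0,-0.04],[0,0,0]],[0.045,[0,0,-0.04],[0,0,0]],[0.045,[0,0,-0.04],[0,0,0]],[0.045,[0,0,-0.04],[0,0,0]],[0.045,[0,0,-0.03],[0,0,0]],[0.045,[0,0,0],[0,0,0]]]'
python3 -c "
from h import *
delta(.488,.095,.25,14)"
```

```text
clock: 14.4
tcp_pos: [0.4576, -0.4205, 0.0164]
orientation: [[1.0, -0.0, 0.002], [-0.0, -1.0, -0.002], [0.002, 0.002, -1.0]]
ft_force: [-1.1, -0.3, 6.6]
opening: 0.0565
gripper_force: 37.8
clock: 15.07
tcp_pos: [0.4597, -0.4219, 0.2631]
orientation: [[1.0, -0.001, 0.01], [-0.0, -1.0, -0.009], [0.01, 0.009, -1.0]]
ft_force: [1.8, -1.2, -0.2]
opening: 0.0568
gripper_force: 38.1
tool delta [ 0.028  -0.517   0.0087] norm 0.518 per row [ 0.002  -0.0369  0.0006]
```

```bash
python3 -m jog '[[0.045,[0.0021,-0.0369,0],[0,0,0]],[0.045,[0.0021,-0.0369,0],[0,0,0]],[0.045,[0.0021,-0.0369,0],[0,0,0]],[0.045,[0.0021,-0.0369,0],[0,0,0]],[0.045,[0.0021,-0.0369,0],[0,0,0]],[0.045,[0.0021,-0.0369,0],[0,0,0]],[0.045,[0.0021,-0.0369,0],[0,0,0]],[0.045,[0.0021,-0.0369,0],[0,0,0]],[0.045,[0.0021,-0.0369,0],[0,0,0]],[0.045,[0.0021,-0.0369,0],[0,0,0]],[0.045,[0.0021,-0.0369,0],[0,0,0]],[0.045,[0.0021,-0.0369,0],[0,0,0]],[0.045,[0.0021,-0.0369,0],[0,0,0]],[0.045,[0.0021,-0.0369,0],[0,0,0]],[0.045,[0,0,0],[0,0,0]],[0.045,[0,0,0],[0,0,0]]]'
python3 - <<'E'
from h import *
import cv2
np.set_printoptions(precision=4,suppress=True)
st=readout.state();p=cams.read_camera("wrist")
cv2.imwrite("pics/w10.png",p["color"][:,:,::-1])
print(st["joints"])
for x in (.398,.488,.578): print(wpix(p,st,(x,.095+.072*(x-.488),.056)))
for x in (.457,.547): print("t2",wpix(p,st,(x,.31-.05*(x-.502),.056)))
delta(.488,.095,.08)
E
```

```text
clock: 16.4
tcp_pos: [0.4852, 0.0999, 0.2543]
orientation: [[1.0, 0.006, -0.0], [0.006, -1.0, 0.001], [-0.0, -0.001, -1.0]]
ft_force: [0.4, -0.6, -1.6]
opening: 0.0565
gripper_force: 38.4
[ 0.3488  0.2092 -0.6854  1.8817  0.1473  1.1014 -1.958 ]
[332.1017 294.7108]
[326.8607 209.0258]
[320.8133 115.3936]
t2 [126.5339 238.6229]
t2 [122.8484 155.4051]
tool delta [0.0027 0.0024 0.1741] norm 0.174 per row [0.0027 0.0024 0.1741]
```

View pics/w10.png

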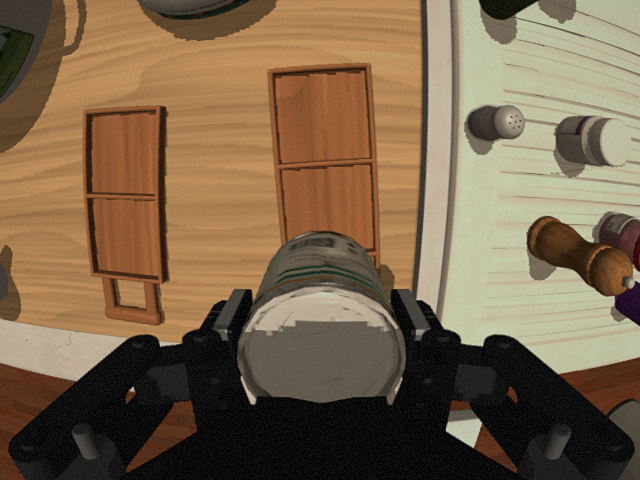

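Far bay centre appears at (324,116) against (321,115) predicted, so tray3 sits at y≈0.092; tray2's bays at (124,153) and (128,236) match to ~2 mm. Lower the tin into the middle bay.

```bash
python3 -m jog '[[0.045,[0.0015,0.004,0.03],[0,0,0]],[0.045,[0.0015,0.004,0.035],[0,0,0]],[0.045,[0,0,0.035],[0,0,0]],[0.045,[0,0,0.03],[0,0,0]],[0.045,[0,0,0.025],[0,0,0]],[0.045,[0,0,0.014],[0,0,0]],[0.045,[0,0,0.005],[0,0,0]],[0.045,[0,0,0],[0,0,0]],[0.045,[0,0,0],[0,0,0]]]'
```

```text
clock: 17.2
tcp_pos: [0.4895, 0.0881, 0.081]
orientation: [[1.0, -0.002, 0.001], [-0.002, -1.0, -0.0], [0.001, 0.0, -1.0]]
ft_force: [-0.2, -0.0, -0.6]
opening: 0.0563
gripper_force: 38.4
```

```bash
python3 -m jog '[[0.045,[-0.001,-0.003,0.003],[0,0,0]],[0.045,[0,0,0.003],[0,0,0]],[0.045,[0,0,0.0015],[0,0,0]],[0.045,[0,0,0.001],[0,0,0]],[0.045,[0,0,0],[0,0,0]]]'
```

```text
clock: 17.62
tcp_pos: [0.4893, 0.0925, 0.0753]
orientation: [[1.0, -0.0, 0.003], [-0.0, -1.0, -0.002], [0.003, 0.002, -1.0]]
ft_force: [-8.8, -2.3, 26.2]
opening: 0.0567
gripper_force: 41.1
```

```bash
python3 -m jog '[[0.06,[0,0,-0.001],[0,0,0]],[0.07,[0,0,0],[0,0,0]],[0.078,[0,0,0],[0,0,0]],[0.08,[0,0,0],[0,0,0]],[0.08,[0,0,-0.02],[0,0,0]],[0.085,[0,0,-0.04],[0,0,0]],[0.085,[0,0,-0.04],[0,0,0]],[0.085,[0,0,-0.04],[0,0,0]],[0.085,[0,0,-0.04],[0,0,0]],[0.085,[0,0,0],[0,0,0]],[0.085,[0,0,0],[0,0,0]]]'
python3 -c "
from h import *
delta(.457,-.316,.26,11)"
```

```text
clock: 18.53
tcp_pos: [0.4899, 0.0923, 0.2556]
orientation: [[1.0, -0.001, 0.006], [-0.001, -1.0, -0.0], [0.006, 0.0, -1.0]]
ft_force: [-0.7, -0.1, -0.0]
opening: 0.085
gripper_force: 0.0
tool delta [-0.0324  0.4083 -0.0045] norm 0.41 per row [-0.0029  0.0371 -0.0004]
```

```bash
python3 -m jog '[[0.085,[-0.0029,0.0371,0],[0,0,0]],[0.085,[-0.0029,0.0371,0],[0,0,0]],[0.085,[-0.0029,0.0371,0],[0,0,0]],[0.085,[-0.0029,0.0371,0],[0,0,0]],[0.085,[-0.0029,0.0371,0],[0,0,0]],[0.085,[-0.0029,0.0371,0],[0,0,0]],[0.085,[-0.0029,0.0371,0],[0,0,0]],[0.085,[-0.0029,0.0371,0],[0,0,0]],[0.085,[-0.0029,0.0371,0],[0,0,0]],[0.085,[-0.0029,0.0371,0],[0,0,0]],[0.085,[-0.0029,0.0371,0],[0,0,0]],[0.085,[0,0,0],[0,0,0]],[0.085,[0,0,0],[0,0,0]]]'
python3 - <<'E'
from h import *
np.set_printoptions(precision=4,suppress=True)
st=readout.state();p=cams.read_camera("wrist")
print(wpix(p,st,(.457,-.316,.097)))
for d in models.masks_of("jam_jar",p)[:2]:
  print(d["conf"],d["rect"])
import cv2
h=cv2.cvtColor(p["color"],cv2.COLOR_RGB2HSV);m=(((h[...,0]<8)|(h[...,0]>172))&(h[...,1]>150)&(h[...,2]>90)).astype(np.uint8)
n,l,s,c=cv2.connectedComponentsWithStats(m);i=1+s[1:,4].argmax();print(s[i],c[i],wplane(p,st,*c[i],.097))
delta(.457,-.316,.03)
E
```

```text
clock: 19.62
tcp_pos: [0.4537, -0.3183, 0.2506]
orientation: [[1.0, -0.006, -0.003], [-0.006, -1.0, 0.002], [-0.003, -0.002, -1.0]]
ft_force: [-0.2, 0.8, -0.3]
opening: 0.0849
gripper_force: 0.0
[319.4586 217.5558]
0.73 [318.7, 212.6, 71.6, 83.5]
[ 280  183   71   68 3540] [315.0314 216.3836] [ 0.458  -0.3122  0.097 ]
tool delta [0.002  0.0019 0.2214] norm 0.221 per row [0.002  0.0019 0.2214]
```

```bash
python3 -m jog '[[0.085,[0.002,-0.0022,0.035],[0,0,0]],[0.085,[0.002,-0.0022,0.035],[0,0,0]],[0.085,[0,0,0.035],[0,0,0]],[0.085,[0,0,0.035],[0,0,0]],[0.085,[0,0,0.035],[0,0,0]],[0.085,[0,0,0.025],[0,0,0]],[0.085,[0,0,0.015],[0,0,0]],[0.085,[0,0,0.01],[0,0,0]],[0.085,[0,0,0],[0,0,0]],[0.085,[0,0,0],[0,0,0]]]' 45
python3 -m jog '[[0.075,[0,0,0],[0,0,0]],[0.065,[0,0,0],[0,0,0]],[0.055,[0,0,0],[0,0,0]],[0.05,[0,0,0],[0,0,0]],[0.05,[0,0,0],[0,0,0]],[0.05,[0,0,0],[0,0,0]]]' 45
```

```text
clock: 20.55
tcp_pos: [0.4604, -0.3104, 0.0281]
orientation: [[1.0, 0.001, -0.0], [0.001, -1.0, 0.001], [-0.0, -0.001, -1.0]]
ft_force: [-0.9, -0.3, 1.1]
opening: 0.0848
gripper_force: 0.0
clock: 21.05
tcp_pos: [0.4613, -0.313, 0.0302]
orientation: [[1.0, -0.001, 0.003], [-0.001, -1.0, -0.003], [0.003, 0.003, -1.0]]
ft_force: [-1.1, -0.2, 6.5]
opening: 0.0621
gripper_force: 47.8
```

```bash
python3 -m jog '[[0.05,[0,0,-0.015],[0,0,0]],[0.05,[0,0,-0.035],[0,0,0]],[0.05,[0,0,-0.04],[0,0,0]],[0.05,[0,0,-0.04],[0,0,0]],[0.05,[0,0,-0.04],[0,0,0]],[0.05,[0,0,-0.04],[0,0,0]],[0.05,[0,0,-0.02],[0,0,0]],[0.05,[0,0,0],[0,0,0]],[0.05,[0,0,0],[0,0,0]]]'
python3 -c "
from h import *
delta(.580,.0985,.257,12)"
```

```text
clock: 21.8
tcp_pos: [0.46, -0.3119, 0.2591]
orientation: [[1.0, -0.001, 0.002], [-0.001, -1.0, -0.002], [0.002, 0.002, -1.0]]
ft_force: [-0.4, 0.5, -5.3]
opening: 0.0619
gripper_force: 51.8
tool delta [ 0.1197 -0.4105  0.0015] norm 0.428 per row [ 0.01   -0.0342  0.0001]
```

```bash
python3 -m jog '[[0.05,[0.01,-0.0342,0],[0,0,0]],[0.05,[0.01,-0.0342,0],[0,0,0]],[0.05,[0.01,-0.0342,0],[0,0,0]],[0.05,[0.01,-0.0342,0],[0,0,0]],[0.05,[0.01,-0.0342,0],[0,0,0]],[0.05,[0.01,-0.0342,0],[0,0,0]],[0.05,[0.01,-0.0342,0],[0,0,0]],[0.05,[0.01,-0.0342,0],[0,0,0]],[0.05,[0.01,-0.0342,0],[0,0,0]],[0.05,[0.01,-0.0342,0],[0,0,0]],[0.05,[0.01,-0.0342,0],[0,0,0]],[0.05,[0.01,-0.0342,0],[0,0,0]],[0.05,[0,0,0],[0,0,0]],[0.05,[0,0,0],[0,0,0]],[0.05,[0,0,0],[0,0,0]]]'
python3 - <<'E'
from h import *
import cv2
np.set_printoptions(precision=4,suppress=True)
st=readout.state();p=cams.read_camera("wrist")
cv2.imwrite("pics/w11.png",cv2.resize(p["color"],(560,420))[:,:,::-1])
print(st["joints"],wpix(p,st,(.578,.0985,.056))*.875)
delta(.580,.0985,.1)
E
```

```text
clock: 23.05
tcp_pos: [0.5784, 0.0982, 0.2552]
orientation: [[1.0, 0.001, -0.005], [0.001, -1.0, -0.001], [-0.005, 0.001, -1.0]]
ft_force: [0.7, 0.7, -4.2]
opening: 0.0624
gripper_force: 52.1
[ 0.2671  0.3871 -0.6214  1.6646  0.2401  1.1725 -1.9845] [281.0442 184.7223]
tool delta [ 0.0019 -0.0016  0.1557] norm 0.156 per row [ 0.0019 -0.0016  0.1557]
```

View pics/w11.png

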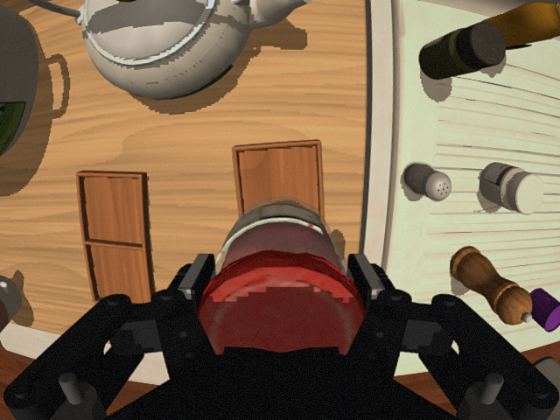

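Jam jar held level; far bay's far edge runs (235,148)–(322,142), with its centre at column ~281 as predicted. Lowering.

```bash
python3 -m jog '[[0.05,[0.002,0,0.03],[0,0,0]],[0.05,[0,0,0.035],[0,0,0]],[0.05,[0,0,0.035],[0,0,0]],[0.05,[0,0,0.03],[0,0,0]],[0.05,[0,0,0.018],[0,0,0]],[0.05,[0,0,0.009],[0,0,0]],[0.05,[0,0,0],[0,0,0]],[0.05,[0,0,0],[0,0,0]]]'
python3 -m jog '[[0.05,[0,0,0.003],[0,0,0]],[0.05,[0,0,0.002],[0,0,0]],[0.05,[0,0,0.001],[0,0,0]],[0.05,[0,0,0],[0,0,0]]]'
```

```text
clock: 23.77
tcp_pos: [0.5823, 0.0977, 0.1012]
orientation: [[1.0, -0.002, -0.0], [-0.002, -1.0, -0.0], [-0.0, 0.0, -1.0]]
ft_force: [1.4, -0.9, -3.5]
opening: 0.0622
gripper_force: 52.1
clock: 24.1
tcp_pos: [0.5825, 0.0987, 0.0957]
orientation: [[1.0, -0.001, 0.001], [-0.001, -1.0, -0.0], [0.001, 0.0, -1.0]]
ft_force: [0.6, -0.1, -4.6]
opening: 0.0619
gripper_force: 52.1
```

```bash
python3 -m jog '[[0.05,[0,0,0.0025],[0,0,0]],[0.05,[0,0,0.0015],[0,0,0]],[0.05,[0,0,0.001],[0,0,0]],[0.05,[0,0,0],[0,0,0]]]'
```

```text
clock: 24.43
tcp_pos: [0.5819, 0.0987, 0.0897]
orientation: [[1.0, -0.0, -0.001], [-0.0, -1.0, -0.0], [-0.001, 0.0, -1.0]]
ft_force: [-0.6, -0.1, -5.7]
opening: 0.0618
gripper_force: 52.1
```

```bash
python3 -m jog '[[0.05,[0,0,0.001],[0,0,0]],[0.05,[0,0,0.001],[0,0,0]],[0.05,[0,0,0],[0,0,0]]]'
```

```text
clock: 24.68
tcp_pos: [0.5822, 0.0988, 0.0893]
orientation: [[1.0, -0.0, 0.0], [-0.0, -1.0, -0.001], [0.0, 0.001, -1.0]]
ft_force: [-4.1, -1.7, 7.1]
opening: 0.0622
gripper_force: 52.7
```

```bash
python3 -m jog '[[0.066,[0,0,-0.001],[0,0,0]],[0.075,[0,0,0],[0,0,0]],[0.08,[0,0,0],[0,0,0]],[0.08,[0,0,0],[0,0,0]],[0.08,[0,0,-0.02],[0,0,0]],[0.085,[0,0,-0.04],[0,0,0]],[0.085,[0,0,-0.04],[0,0,0]],[0.085,[0,0,-0.04],[0,0,0]],[0.085,[0,0,-0.04],[0,0,0]],[0.085,[0,0,-0.01],[0,0,0]],[0.085,[0,0,0],[0,0,0]]]'
python3 - <<'E'
from h import *
np.set_printoptions(precision=3,suppress=True)
delta(.445,-.188,.28,9)
st=readout.state();p=cams.read_camera("wrist")
f=dict(orientation=np.eye(3),tcp_pos=np.zeros(3))
for x in(.011,-.011):
  for y in (.0425,.055):
    print(x,y,[wpix(p,f,(x,y,z)).round(0).tolist() for z in (.025,.012,0,-.012,-.025,-.035)])
E
```

```text
clock: 25.6
tcp_pos: [0.5848, 0.0997, 0.2838]
orientation: [[1.0, -0.001, 0.009], [-0.001, -1.0, 0.001], [0.009, -0.001, -1.0]]
ft_force: [0.1, 1.3, 0.5]
opening: 0.0846
gripper_force: 0.0
tool delta [-0.14   0.288  0.002] norm 0.32 per row [-0.015  0.032  0.   ]
0.011 0.0425 [[404.0, 256.0], [410.0, 264.0], [415.0, 272.0], [422.0, 282.0], [430.0, 294.0], [437.0, 305.0]]
0.011 0.055 [[427.0, 255.0], [434.0, 263.0], [441.0, 272.0], [449.0, 281.0], [459.0, 293.0], [468.0, 303.0]]
-0.011 0.0425 [[401.0, 294.0], [406.0, 305.0], [411.0, 315.0], [417.0, 327.0], [424.0, 342.0], [430.0, 354.0]]
-0.011 0.055 [[423.0, 294.0], [430.0, 304.0], [436.0, 314.0], [443.0, 326.0], [452.0, 340.0], [459.0, 353.0]]
```

```bash
python3 -m jog '[[0.085,[-0.0155,0.032,0],[0,0,0]],[0.085,[-0.0155,0.032,0],[0,0,0]],[0.085,[-0.0155,0.032,0],[0,0,0]],[0.085,[-0.0155,0.032,0],[0,0,0]],[0.085,[-0.0155,0.032,0],[0,0,0]],[0.085,[-0.0155,0.032,0],[0,0,0]],[0.085,[-0.0155,0.032,0],[0,0,0]],[0.085,[-0.0155,0.032,0],[0,0,0]],[0.085,[-0.0155,0.032,0],[0,0,0]],[0.085,[0,0,0],[0,0,0]],[0.085,[0,0,0],[0,0,0]],[0.085,[0,0,0],[0,0,0]]]'
python3 - <<'E'
from h import *
np.set_printoptions(precision=4,suppress=True)
st=readout.state();p=cams.read_camera("wrist")
print(wpix(p,st,(.445,-.188,.14)),wpix(p,st,(.445,-.188,.0)))
for d in models.masks_of("pepper_mill",p)[:2]:
  m=d["region"];v,u=np.nonzero(m);print(d["conf"],d["rect"],"rows:",[(r,u[v==r].min(),u[v==r].max()) for r in range(v.min()+5,v.max(),10) if (v==r).any()])
for d in models.tip_of("pepper_mill",p)[:2]: print(d["conf"],d["uv"],wplane(p,st,*d["uv"],0))
E
```

```text
clock: 26.65
tcp_pos: [0.4418, -0.1887, 0.2777]
orientation: [[1.0, -0.001, -0.002], [-0.001, -1.0, 0.002], [-0.002, -0.002, -1.0]]
ft_force: [0.6, 1.0, -0.4]
opening: 0.0847
gripper_force: 0.0
[321.2112 222.0249] [321.3426 195.9178]
0.64 [327.4, 209.4, 58.5, 77.5] rows: [(175, np.int64(309), np.int64(339)), (185, np.int64(302), np.int64(345)), (195, np.int64(299), np.int64(348)), (205, np.int64(301), np.int64(353)), (215, np.int64(298), np.int64(357)), (225, np.int64(298), np.int64(357)), (235, np.int64(302), np.int64(352)), (245, np.int64(314), np.int64(340))]
0.88 [323.1, 193.3] [ 0.4481 -0.1901  0.    ]
```

```bash
python3 -m jog '[[0.085,[0.002,0.0015,0.03],[0,0,0]],[0.085,[0.002,0.0015,0.035],[0,0,0]],[0.085,[0,0,0.035],[0,0,0]],[0.085,[0,0,0.03],[0,0,0]],[0.085,[0,0,0.025],[0,0,0]],[0.085,[0,0,0.012],[0,0,0]],[0.085,[0,0,0.005],[0,0,0]],[0.085,[0,0,0],[0,0,0]],[0.085,[0,0,0],[0,0,0]]]' 30
python3 -m jog '[[0.07,[0,0,0],[0,0,0]],[0.06,[0,0,0],[0,0,0]],[0.05,[0,0,0],[0,0,0]],[0.045,[0,0,0],[0,0,0]],[0.04,[0,0,0],[0,0,0]],[0.04,[0,0,0],[0,0,0]],[0.04,[0,0,0],[0,0,0]]]' 30
```

```text
clock: 27.55
tcp_pos: [0.4473, -0.1916, 0.1075]
orientation: [[1.0, 0.001, 0.001], [0.001, -1.0, 0.0], [0.001, -0.0, -1.0]]
ft_force: [0.1, 0.2, 1.0]
opening: 0.0848
gripper_force: 0.0
clock: 28.13
tcp_pos: [0.4476, -0.1929, 0.1083]
orientation: [[1.0, -0.001, 0.002], [-0.001, -1.0, -0.001], [0.002, 0.001, -1.0]]
ft_force: [-0.9, -0.3, 6.0]
opening: 0.0474
gripper_force: 30.5
```

```bash
python3 -m jog '[[0.04,[0,0,-0.01],[0,0,0]],[0.04,[0,0,-0.02],[0,0,0]],[0.04,[0,0,-0.03],[0,0,0]],[0.04,[0,0,-0.03],[0,0,0]],[0.04,[0,0,-0.03],[0,0,0]],[0.04,[0,0,-0.03],[0,0,0]],[0.04,[0,0,-0.03],[0,0,0]],[0.04,[0,0,-0.01],[0,0,0]],[0.04,[0,0,0],[0,0,0]]]' 40
python3 - <<'E'
from h import *
delta(.459,.310,.298,18)
E
```

```text
clock: 28.88
tcp_pos: [0.448, -0.1927, 0.3003]
orientation: [[1.0, -0.001, 0.005], [-0.001, -1.0, -0.003], [0.005, 0.003, -1.0]]
ft_force: [0.4, -0.2, -1.7]
opening: 0.0466
gripper_force: 41.4
tool delta [ 0.0107 -0.5027  0.0008] norm 0.503 per row [ 0.0006 -0.0279  0.    ]
```

```bash
python3 -m jog '[[0.04,[0.0006,-0.0135,0],[0,0,0]],[0.04,[0.0006,-0.0279,0],[0,0,0]],[0.04,[0.0006,-0.0279,0],[0,0,0]],[0.04,[0.0006,-0.0279,0],[0,0,0]],[0.04,[0.0006,-0.0279,0],[0,0,0]],[0.04,[0.0006,-0.0279,0],[0,0,0]],[0.04,[0.0006,-0.0279,0],[0,0,0]],[0.04,[0.0006,-0.0279,0],[0,0,0]],[0.04,[0.0006,-0.0279,0],[0,0,0]],[0.04,[0.0006,-0.0279,0],[0,0,0]],[0.04,[0.0006,-0.0279,0],[0,0,0]],[0.04,[0.0006,-0.0279,0],[0,0,0]],[0.04,[0.0006,-0.0279,0],[0,0,0]],[0.04,[0.0006,-0.0279,0],[0,0,0]],[0.04,[0.0006,-0.0279,0],[0,0,0]],[0.04,[0.0006,-0.0279,0],[0,0,0]],[0.04,[0.0006,-0.0279,0],[0,0,0]],[0.04,[0.0006,-0.0279,0],[0,0,0]],[0.04,[0,-0.0135,0],[0,0,0]],[0.04,[0,0,0],[0,0,0]]]'
python3 - <<'E'
from h import *
np.set_printoptions(precision=4,suppress=True)
delta(.459,.310,.18)
st=readout.state();p=cams.read_camera("wrist");import cv2
cv2.imwrite("pics/w12.png",p["color"][:,:,::-1]);print(st["joints"])
for d in models.masks_of("tray2",p)[:3]:print(d["conf"],d["rect"])
E
```

```text
clock: 30.55
tcp_pos: [0.4539, 0.3134, 0.2947]
orientation: [[1.0, 0.006, -0.005], [0.006, -1.0, 0.002], [-0.005, -0.002, -1.0]]
ft_force: [-0.3, 0.5, -1.0]
opening: 0.0468
gripper_force: 41.6
tool delta [0.0056 0.0036 0.1147] norm 0.115 per row [0.0056 0.0036 0.1147]
[ 0.0416  0.332  -0.8604  1.6955  0.2595  1.238  -2.4426]
0.78 [509.0, 193.6, 87.8, 277.4]
0.61 [329.0, 154.8, 104.3, 177.1]
0.49 [616.1, 19.4, 47.7, 38.9]
```

```bash
python3 - <<'E'
from h import *
import cv2
np.set_printoptions(precision=1,suppress=True)
st=readout.state();p=cams.read_camera("wrist")
d=models.masks_of("tray2",p)[1];m=d["region"];v,u=np.nonzero(m)
print(v.min(),v.max(),[(r,u[v==r].min(),u[v==r].max()) for r in range(v.min(),v.max(),12)])
c=np.array([.504,.309]);e=np.array([.9987,-.05]);n=np.array([.05,.9987])
for a in (.0925,.045,0,-.045): print(a,wpix(p,st,(*(c+a*e+.0475*n),.068)),wpix(p,st,(*(c+a*e-.0475*n),.068)))
E
```

```text
68 242 [(68, np.int64(283), np.int64(296)), (80, np.int64(279), np.int64(372)), (92, np.int64(278), np.int64(371)), (104, np.int64(277), np.int64(369)), (116, np.int64(276), np.int64(369)), (128, np.int64(276), np.int64(367)), (140, np.int64(276), np.int64(367)), (152, np.int64(275), np.int64(367)), (164, np.int64(275), np.int64(365)), (176, np.int64(273), np.int64(363)), (188, np.int64(273), np.int64(363)), (200, np.int64(273), np.int64(362)), (212, np.int64(272), np.int64(361)), (224, np.int64(272), np.int64(360)), (236, np.int64(271), np.int64(277))]
0.0925 [279.9  68.8] [373.3  74. ]
0.045 [277.5 113.9] [370.7 119. ]
0 [275.6 157.4] [367.8 162.3]
-0.045 [274.1 200.3] [364.7 205. ]
```

Tray2 outline matches prediction within ~1 px. Lower the mill.

```bash
python3 -m jog '[[0.04,[0.002,0.001,0.01],[0,0,0]],[0.04,[0.003,0.001,0.025],[0,0,0]],[0.04,[0,0,0.03],[0,0,0]],[0.04,[0,0,0.025],[0,0,0]],[0.04,[0,0,0.015],[0,0,0]],[0.04,[0,0,0.007],[0,0,0]],[0.04,[0,0,0],[0,0,0]],[0.04,[0,0,0],[0,0,0]],[0.04,[0,0,0],[0,0,0]]]'
python3 -m jog '[[0.04,[0,0,0.004],[0,0,0]],[0.04,[0,0,0.002],[0,0,0]],[0.04,[0,0,0.001],[0,0,0]],[0.04,[0,0,0],[0,0,0]],[0.04,[0,0,0],[0,0,0]]]'
```

```text
clock: 31.5
tcp_pos: [0.4634, 0.3074, 0.1862]
orientation: [[1.0, -0.001, 0.002], [-0.001, -1.0, 0.001], [0.002, -0.001, -1.0]]
ft_force: [0.3, 0.6, -0.7]
opening: 0.0467
gripper_force: 41.7
clock: 31.92
tcp_pos: [0.4626, 0.3071, 0.1781]
orientation: [[1.0, -0.001, 0.0], [-0.001, -1.0, 0.0], [0.0, -0.0, -1.0]]
ft_force: [0.9, -0.5, -0.9]
opening: 0.0468
gripper_force: 41.7
```

Small correction (−3 mm x, +3 mm y), then ease down.

```bash
python3 -m jog '[[0.04,[-0.0025,-0.003,0.003],[0,0,0]],[0.04,[0,0,0.003],[0,0,0]],[0.04,[0,0,0.002],[0,0,0]],[0.04,[0,0,0.001],[0,0,0]],[0.04,[0,0,0],[0,0,0]],[0.04,[0,0,0],[0,0,0]]]'
```

```text
clock: 32.42
tcp_pos: [0.46, 0.31, 0.1689]
orientation: [[1.0, -0.001, -0.0], [-0.001, -1.0, -0.0], [-0.0, 0.0, -1.0]]
ft_force: [-0.2, 1.2, -1.7]
opening: 0.0467
gripper_force: 41.7
```

```bash
python3 -m jog '[[0.04,[0,0,0.001],[0,0,0]],[0.04,[0,0,0.001],[0,0,0]],[0.04,[0,0,0],[0,0,0]],[0.04,[0,0,0],[0,0,0]]]'
```

```text
clock: 32.75
tcp_pos: [0.4605, 0.3102, 0.1675]
orientation: [[1.0, -0.001, 0.001], [-0.001, -1.0, 0.0], [0.001, -0.0, -1.0]]
ft_force: [-0.2, -0.6, 3.5]
opening: 0.0471
gripper_force: 42.0
```

```bash
python3 -m jog '[[0.05,[0,0,0],[0,0,0]],[0.06,[0,0,0],[0,0,0]],[0.07,[0,0,0],[0,0,0]],[0.08,[0,0,0],[0,0,0]],[0.085,[0,0,-0.01],[0,0,0]],[0.085,[0,0,-0.03],[0,0,0]],[0.085,[0,0,-0.03],[0,0,0]],[0.085,[0,0,-0.03],[0,0,0]],[0.085,[0,0,-0.03],[0,0,0]],[0.085,[0,0,0],[0,0,0]]]'
python3 - <<'E'
from h import *
delta(.578,-.078,.297,11)
E
```

```text
clock: 33.58
tcp_pos: [0.4623, 0.3129, 0.3041]
orientation: [[1.0, 0.0, 0.009], [-0.0, -1.0, 0.005], [0.009, -0.005, -1.0]]
ft_force: [0.6, 1.9, 0.2]
opening: 0.0848
gripper_force: 0.0
tool delta [0.1156 0.391  0.006 ] norm 0.408 per row [0.0105 0.0355 0.0005]
```

```bash
python3 -m jog '[[0.085,[0.0105,0.0355,0],[0,0,0]],[0.085,[0.0105,0.0355,0],[0,0,0]],[0.085,[0.0105,0.0355,0],[0,0,0]],[0.085,[0.0105,0.0355,0],[0,0,0]],[0.085,[0.0105,0.0355,0],[0,0,0]],[0.085,[0.0105,0.0355,0],[0,0,0]],[0.085,[0.0105,0.0355,0],[0,0,0]],[0.085,[0.0105,0.0355,0],[0,0,0]],[0.085,[0.0105,0.0355,0],[0,0,0]],[0.085,[0.0105,0.0355,0],[0,0,0]],[0.085,[0.0105,0.0355,0],[0,0,0]],[0.085,[0,0,0.03],[0,0,0]],[0.085,[0,0,0.03],[0,0,0]],[0.085,[0,0,0],[0,0,0]],[0.085,[0,0,0],[0,0,0]]]'
python3 - <<'E'
from h import *
import cv2
np.set_printoptions(precision=4,suppress=True)
st=readout.state();p=cams.read_camera("wrist")
cv2.imwrite("pics/w13.png",p["color"][:,:,::-1])
print(wpix(p,st,(.578,-.078,.088)),wpix(p,st,(.578,-.078,0)),wpix(p,st,(.568,-.078,.088)),wpix(p,st,(.578,-.068,.088)))
for d in models.masks_of("salt_shaker",p)[:2]:
  m=d["region"];v,u=np.nonzero(m);print(d["conf"],d["rect"],[(r,u[v==r].min(),u[v==r].max()) for r in range(v.min(),v.max(),5)])
for d in models.tip_of("salt_shaker",p)[:2]: print(d["conf"],d["uv"],wplane(p,st,*d["uv"],0))
E
```

```text
clock: 34.83
tcp_pos: [0.5741, -0.0801, 0.2363]
orientation: [[1.0, -0.0, -0.003], [-0.0, -1.0, 0.001], [-0.003, -0.001, -1.0]]
ft_force: [0.4, 0.5, 0.6]
opening: 0.085
gripper_force: 0.0
[319.5169 218.218 ] [319.9411 200.8279] [319.5124 229.8154] [307.5658 218.2091]
0.76 [322.9, 205.3, 43.3, 50.2] [(180, np.int64(317), np.int64(328)), (185, np.int64(307), np.int64(338)), (190, np.int64(304), np.int64(341)), (195, np.int64(302), np.int64(343)), (200, np.int64(302), np.int64(343)), (205, np.int64(302), np.int64(343)), (210, np.int64(303), np.int64(342)), (215, np.int64(305), np.int64(341)), (220, np.int64(307), np.int64(339)), (225, np.int64(311), np.int64(335))]
0.72 [320.9, 197.4] [ 0.5817 -0.079   0.    ]
```

```bash
python3 -m jog '[[0.075,[0.003,0.0005,0.035],[0,0,0]],[0.075,[0.003,0,0.035],[0,0,0]],[0.075,[0,0,0.035],[0,0,0]],[0.075,[0,0,0.035],[0,0,0]],[0.075,[0,0,0.03],[0,0,0]],[0.075,[0,0,0.02],[0,0,0]],[0.075,[0,0,0.01],[0,0,0]],[0.075,[0,0,0],[0,0,0]],[0.075,[0,0,0],[0,0,0]]]' 25
python3 -m jog '[[0.065,[0,0,0.0],[0,0,0]],[0.055,[0,0,0],[0,0,0]],[0.05,[0,0,0],[0,0,0]],[0.045,[0,0,0],[0,0,0]],[0.04,[0,0,0],[0,0,0]],[0.036,[0,0,0],[0,0,0]],[0.036,[0,0,0],[0,0,0]]]' 25
```

```text
clock: 35.73
tcp_pos: [0.5827, -0.0807, 0.0385]
orientation: [[1.0, -0.0, 0.002], [-0.0, -1.0, -0.0], [0.002, 0.0, -1.0]]
ft_force: [-0.6, -0.2, 1.1]
opening: 0.0751
gripper_force: 0.0
clock: 36.32
tcp_pos: [0.5828, -0.0814, 0.0388]
orientation: [[1.0, -0.001, 0.003], [-0.001, -1.0, -0.001], [0.003, 0.001, -1.0]]
ft_force: [-0.7, 0.0, 6.6]
opening: 0.048
gripper_force: 22.3
```

```bash
python3 -m jog '[[0.036,[0,0,0],[0,0,0]],[0.036,[0,0,0],[0,0,0]],[0.036,[0,0,0],[0,0,0]],[0.036,[0,0,0],[0,0,0]]]' 45
```

```text
clock: 36.65
tcp_pos: [0.5829, -0.0814, 0.039]
orientation: [[1.0, -0.001, 0.003], [-0.001, -1.0, -0.001], [0.003, 0.001, -1.0]]
ft_force: [-1.6, 0.0, 8.3]
opening: 0.0471
gripper_force: 40.3
```

```bash
python3 -m jog '[[0.036,[0,0,-0.01],[0,0,0]],[0.036,[0,0,-0.02],[0,0,0]],[0.036,[0,0,-0.03],[0,0,0]],[0.036,[0,0,-0.03],[0,0,0]],[0.036,[0,0,-0.03],[0,0,0]],[0.036,[0,0,-0.03],[0,0,0]],[0.036,[0,0,-0.03],[0,0,0]],[0.036,[0,0,-0.03],[0,0,0]],[0.036,[0,0,-0.01],[0,0,0]],[0.036,[0,0,0],[0,0,0]],[0.036,[0,0,0],[0,0,0]]]'
python3 - <<'E'
from h import *
delta(.550,.3065,.253,14)
E
```

```text
clock: 37.57
tcp_pos: [0.581, -0.0811, 0.2569]
orientation: [[1.0, -0.001, 0.0], [-0.001, -1.0, -0.001], [0.0, 0.001, -1.0]]
ft_force: [-0.5, -0.5, -1.5]
opening: 0.0473
gripper_force: 41.6
tool delta [-0.0312 -0.3876  0.0037] norm 0.389 per row [-0.0022 -0.0277  0.0003]
```

```bash
python3 -m jog '[[0.036,[-0.0022,-0.0277,0],[0,0,0]],[0.036,[-0.0022,-0.0277,0],[0,0,0]],[0.036,[-0.0022,-0.0277,0],[0,0,0]],[0.036,[-0.0022,-0.0277,0],[0,0,0]],[0.036,[-0.0022,-0.0277,0],[0,0,0]],[0.036,[-0.0022,-0.0277,0],[0,0,0]],[0.036,[-0.0022,-0.0277,0],[0,0,0]],[0.036,[-0.0022,-0.0277,0],[0,0,0]],[0.036,[-0.0022,-0.0277,0],[0,0,0]],[0.036,[-0.0022,-0.0277,0],[0,0,0]],[0.036,[-0.0022,-0.0277,0],[0,0,0]],[0.036,[-0.0022,-0.0277,0],[0,0,0]],[0.036,[-0.0022,-0.0277,0],[0,0,0]],[0.036,[-0.0022,-0.0277,0],[0,0,0]],[0.036,[0,0,0],[0,0,0]],[0.036,[0,0,0],[0,0,0]],[0.036,[0,0,0],[0,0,0]]]'
python3 - <<'E'
from h import *
delta(.550,.3065,.11)
print(readout.state()['joints'].round(2))
E
```

```text
clock: 38.98
tcp_pos: [0.5499, 0.3057, 0.2547]
orientation: [[1.0, -0.0, -0.003], [-0.0, -1.0, -0.002], [-0.003, 0.002, -1.0]]
ft_force: [1.4, -0.7, -0.9]
opening: 0.0472
gripper_force: 41.7
tool delta [ 0.0006 -0.0012  0.1447] norm 0.145 per row [ 0.0006 -0.0012  0.1447]
[-0.04  0.49 -0.71  1.56  0.33  1.22 -2.38]
```

```bash
python3 -m jog '[[0.036,[0,0,0.02],[0,0,0]],[0.036,[0,0,0.03],[0,0,0]],[0.036,[0,0,0.03],[0,0,0]],[0.036,[0,0,0.03],[0,0,0]],[0.036,[0,0,0.02],[0,0,0]],[0.036,[0,0,0.012],[0,0,0]],[0.036,[0,0,0],[0,0,0]],[0.036,[0,0,0],[0,0,0]],[0.036,[0,0,0],[0,0,0]]]'
python3 -m jog '[[0.036,[0,0,0.004],[0,0,0]],[0.036,[0,0,0.003],[0,0,0]],[0.036,[0,0,0.001],[0,0,0]],[0.036,[0,0,0],[0,0,0]],[0.036,[0,0,0],[0,0,0]]]'
```

```text
clock: 39.73
tcp_pos: [0.5519, 0.307, 0.1165]
orientation: [[1.0, -0.001, 0.002], [-0.001, -1.0, 0.001], [0.002, -0.001, -1.0]]
ft_force: [0.6, -0.3, -0.7]
opening: 0.0474
gripper_force: 41.7
clock: 40.15
tcp_pos: [0.5508, 0.3068, 0.1072]
orientation: [[1.0, -0.001, 0.0], [-0.001, -1.0, 0.0], [0.0, -0.0, -1.0]]
ft_force: [0.5, -0.8, -0.6]
opening: 0.0471
gripper_force: 41.8
```

```bash
python3 -m jog '[[0.036,[0,0,0.004],[0,0,0]],[0.036,[0,0,0.002],[0,0,0]],[0.036,[0,0,0.001],[0,0,0]],[0.036,[0,0,0.001],[0,0,0]],[0.036,[0,0,0.001],[0,0,0]],[0.036,[0,0,0],[0,0,0]]]'
```

```text
clock: 40.65
tcp_pos: [0.5508, 0.3069, 0.0981]
orientation: [[1.0, -0.0, 0.0], [-0.0, -1.0, 0.0], [0.0, -0.0, -1.0]]
ft_force: [0.4, 0.5, -1.0]
opening: 0.0474
gripper_force: 41.8
```

```bash
python3 -m jog '[[0.036,[0,0,0.001],[0,0,0]],[0.036,[0,0,0.001],[0,0,0]],[0.036,[0,0,0],[0,0,0]]]'
```

```text
clock: 40.9
tcp_pos: [0.5512, 0.3071, 0.0981]
orientation: [[1.0, -0.001, 0.001], [-0.001, -1.0, -0.0], [0.001, 0.0, -1.0]]
ft_force: [-4.5, -3.1, 12.2]
opening: 0.0472
gripper_force: 42.5
```

```bash
python3 -m jog '[[0.05,[0,0,-0.001],[0,0,0]],[0.055,[0,0,0],[0,0,0]],[0.062,[0,0,0],[0,0,0]],[0.07,[0,0,0],[0,0,0]],[0.075,[0,0,0],[0,0,0]],[0.075,[0,0,-0.01],[0,0,0]],[0.075,[0,0,-0.03],[0,0,0]],[0.075,[0,0,-0.04],[0,0,0]],[0.075,[0,0,-0.04],[0,0,0]],[0.075,[0,0,-0.04],[0,0,0]],[0.075,[0,0,-0.04],[0,0,0]],[0.075,[0,0,0],[0,0,0]]]'
python3 -m jog '[[0.08,[0,0.035,0],[0,0,0]],[0.08,[0,0.035,0],[0,0,0]],[0.08,[0,0.035,0],[0,0,0]],[0.08,[0,0.035,0],[0,0,0]],[0.08,[0,0.035,0],[0,0,0]],[0.08,[0,0.035,0],[0,0,0]],[0.08,[0,0.035,0],[0,0,0]],[0.08,[0,0.035,0],[0,0,0]],[0.08,[0,0.035,0],[0,0,0]],[0.08,[0,0.035,0],[0,0,0]],[0.08,[0,0.035,0],[0,0,0]],[0.08,[0,0.035,0],[0,0,0]],[0.08,[0,0,0],[0,0,0]]]'
python3 - <<'E'
from h import *
import cv2
T=cams.read_camera("top");S=cams.read_camera("side")
a=T["color"][160:320,150:310];b=S["color"][240:400,260:420]
z=lambda i:cv2.resize(i,(400,400),interpolation=cv2.INTER_CUBIC)
cv2.imwrite("pics/fin.png",np.hstack([z(a),z(b)])[:,:,::-1])
E
```

```text
clock: 41.9
tcp_pos: [0.5538, 0.3102, 0.3074]
orientation: [[1.0, -0.0, 0.013], [-0.0, -1.0, 0.007], [0.013, -0.007, -1.0]]
ft_force: [0.5, 1.8, 0.2]
opening: 0.0749
gripper_force: 0.0
clock: 42.98
tcp_pos: [0.5496, -0.123, 0.2968]
orientation: [[1.0, -0.012, -0.001], [-0.012, -1.0, -0.004], [-0.001, 0.004, -1.0]]
ft_force: [-0.5, -1.0, -0.9]
opening: 0.0801
gripper_force: 0.0
```

View pics/fin.png

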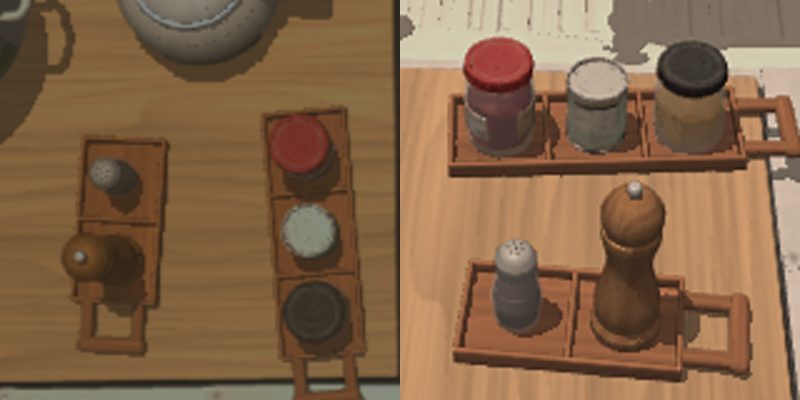

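The final picture shows all five things upright in their bays. Jam is in the far bay, tin in the middle and honey by the handle; the mill is by its tray's handle and the salt in the other bay. The arm is clear.

```bash
python3 -c "
from rig import r
print(r.finish_job())"
```

```text
the job is handed in; nothing more can be done
None
```

The job is handed in: all five things stand upright in their assigned bays, with nothing knocked over; on the first try at the honey jar the jaws slipped on its lid and tilted it briefly, and it settled upright before I gripped it lower.

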